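# Pin the loose board carrier of an opened chassis with its transit lock

### The arm

A 6-joint arm with a two-finger parallel gripper is mounted at the origin on the work surface. World frame = base frame: x ahead of the robot, y to its left, z up, the work surface at z = 0. Lengths are in m, angles in rad, forces in N, time in s.
With the tool pointing down it reaches from about 0.35 to 0.775 m from the base axis. Payload 5.5 kg.
Tool frame: the origin (TCP) lies where the fingers leave the gripper's body, on its centre line; the fingertips stand 73 mm ahead of it and the grasp point (between the pads) lies 54 mm ahead of it; z points along the fingers, y is the direction in which the jaws open and shut (so a half turn about z gives the same grasp; the last joint's range is limited). The gripper opens to 85 mm and grips with 20 to 120 N. Pads are 22 mm wide; open, the fingers measure 114 mm over their backs; the gripper's body (76 mm by 85 mm) begins 54 mm behind the grasp point. The pads swing forward as they close: fully open they stand 13 mm farther back than shut.
Start: joints at [-1.35, 0.313, 0.046, 1.304, 0, 1.431], TCP at [0.203, -0.538, 0.304] pointing down, gripper open.
Joint ranges: [-2.76, 2.76], [-0.86, 1.69], [-1.03, 1.26], [-2.2, 2.34], [-1.47, 1.5], [-3.14, 3.14]. Speed limits (rad/s): [2.57, 2.57, 3.14, 3.14, 3.14, 3.14].

### API

Orientations are given as a unit quaternion [w, x, y, z].
In Python, from workcell import env, read_camera, job, cut_out gives the robot as it stands.
- The arm moves only by the tool servo_tool, never from a script. Its argument "deltas" is a list of rows, each an object of numbers: "dx", "dy", "dz": the shift along the world's x, y, z in mm; "rx", "ry", "rz": the turn, a rotation vector about the world's x, y, z in rad; "fingers": the closure, from -1 (fully open) to 1 (shut). A call has 1 to 8 rows; each row shifts and turns the commanded pose from where the row before left it; what a row does not reach is not made up. A row lasts 1/10 s, in which the tool goes at most 50 mm and 8.59 degrees, less where a joint would pass 70% of its speed; a pose out of reach is approached as far as the arm can. A call is refused whole if a number of a shift passes 50 or a number of a turn 0.15, either way. A call with a gripper value outside its range is refused whole. The fingers move at their own pace and stop on an object; "newtons" is the grip in N (left out, the last holds). Time passes only in rows, so rows that do not move let the fingers close. It gives the time, the measured TCP pose, the force and the opening at its end, in the units of the state.
- env.get_state(): the state, without advancing time (a new reading comes with each control period).
- read_camera(name): name is "scene" or "top" or "wrist"; returns a dict with "img" (420x560x3 uint8, red, green, blue), "intrinsics" (3x3 intrinsics, pixels), "extrinsics" (4x4, takes a point from camera to world coordinates); the wrist camera has in their place "hand_eye" (4x4, takes a point from camera to tool coordinates, whose origin is the TCP and whose axes are the flange's). Camera axes: x right, y down, z forward; pixel columns grow to the right and rows downward; lengths in m; the calibration is good to about 2 mm. A picture is of the moment at which its call begins: read the wrist's pose just before it. There is no depth.
- job.hand_in(): hands the job in, once; it reports no verdict.
Trained networks look in the newest picture that a camera, given by its name, has taken for a name from the list of things; names that differ only in an ending like _2 or _b are one class to them, and where a whole thing is asked for, a point or a joint stands for the part that bears it (a point fixed in the world has none). Each returns a list of dicts, best first, with "confidence" (0 to 1); they miss things now and then, are a little off and sometimes report something else, mostly with a low value. They report only what shows in the picture. A call takes as long as a camera call. They do not tell look-alikes from the thing itself.
- cut_out(target, camera): "region" (420x560 bool, what is visible of it) and "extent" ([left, top, right, bottom] in pixels, round what is visible of it).
The state is a dict: "clock": time; "joint_pos": joint angles; "qvel": joint speeds; "tau": joint torques, N m; "tcp_pos": TCP position; "orientation": TCP orientation; "wrist_force": force on the tool from outside, world axes, zero at the start; "ft_torque": the same for the moment, N m; "finger_gap": finger opening in m.
Only numpy, scipy, OpenCV 4.12 (cv2) and the standard library are available. Lean on these libraries where they do the work, as an engineer would, in place of code of your own. Each camera call takes 0.05 s, during which the arm holds its last target. There are 200 camera calls.

### The job

Lock the board carrier of the opened chassis: stand the transit lock (the black block with the steel pin) on the chassis' front ledge, put its pin through the slot in the front plate and feel lightly along the carrier behind it, never pressing it against carrier or chassis with more than 25 N, until the pin drops into the carrier's hidden hole. Then push the lock fully home, so that the block stands upright with its face against the plate, and let go of it. Leave everything else on the bench where it is.

Things in the scene. Friction and masses are not known exactly. Their poses are not given: they have to be found in the camera images.
- lock: Transit lock, loose, 0.13 to 0.19 kg, stands upright on the bench left or right of the chassis. Black plastic block 44 x 44 x 30 high, on it a centred upright grip fin: 28 long in x, 20 thick in y, from height 30 to 80. Origin: centre of the underside, z up. A steel pin of diameter 10 sticks out 27 straight along +x from its +x face (at x = +22), pin axis 20 above the underside.
- pin_tip (a point): Centre of the end of the lock's pin: at x = +49, y = 0, z = +20 in the lock's frame; axes as the lock's. The end is bevelled to diameter 8 over the last 2 mm.
- chassis: Opened bare aluminium chassis, fixed, 240 wide in y; place and yaw vary. Origin: on the bench below the slot, at the robot-side face (x = 0) of the upright front plate (3 thick, top at 87, a 64 wide tab in its middle right above the slot to 97); +x into the chassis. Behind the plate from x = 3 to 63 a level cover strip at 89 hides the carrier; the rest is open with a circuit board; nothing is higher than 97.
- ledge (a point): Middle of the bare front ledge on which the lock is to stand, on its top face 12 above the bench; axes as the chassis'. The ledge is the floor pan, 240 wide in y, and runs from 75 before the front plate up to the plate; this point is 37 before the plate.
- slot (a point): Centre of the slot on the robot-side face of the front plate, 32 above the bench; axes: +x into the chassis, y along the slot, z up. The slot is 64 long (y -32 to +32) and 16 high (z -8 to +8); the pin of a lock standing on the ledge is at its mid-height. With the lock fully home the pin's end is at x = +27 here.
- carrier_zone (a point): Where the pin meets the hidden carrier, behind the slot's centre: x = +9 from point slot, same axes; it does not follow the carrier. The carrier is an upright steel sheet, 5 thick, near face here, parallel to the plate. It is sprung: yields along +x by 1 mm per newton for 8 mm, then is solid (tip at slot x = +17); sideways rigid.
- search_end (a point): End of the range of the carrier's hole: +24 in y from point carrier_zone; the hole's centre is anywhere within y -24 to +24 of the slot's centre, unknown, fixed during a run. The hole is 13 wide in y, 16 high, at slot height. Over it the sheet springs back over the pin, the push vanishes and the hole catches the pin sideways (1.5 play each side). Room behind it for the pin.
- clamp: A clamp block of the same black plastic, shape and size as the lock but without a pin, on the other side of the chassis from the lock. Not to be used or moved. Origin: centre of its underside.
- screwdriver: Screwdriver lying on the bench to the right, about 200 long; leave alone.
- capacitor: Black can capacitor, diameter 32, 45 high, standing; leave alone. Origin: centre of underside.
- spool: Steel ring spool, diameter 56, 35 high; leave alone. Origin: centre of underside.
- screw_cup: Small steel bowl, diameter 70, 40 high; leave alone. Origin: centre of underside.
- speaker: Flat grey loudspeaker, 100 x 80 x 16; leave alone. Origin: centre of underside.
- brush: Flat dusting brush lying on the bench, about 165 long, 18 high; leave alone. Origin: on the underside, in its ferrule.
Mind the look-alikes: they are no part of the job. Leave any red look-alike of the lock alone.

How it is judged:
By the outcome, as a careful person would: the job done as asked, in the order asked, and still so for the second after the job is handed in, with the robot touching nothing.
It also fails if it takes over 72 s, if anything falls off the work surface, if the arm or the gripper's body presses on something with over 40 N, if the wrist force passes 120 N, or if a joint passes its speed limit or range.

## Working session

There is one attempt and no reset: what is moved stays moved. The work goes in short steps, Python scripts to look and compute and a tool call to move; the robot and the scene stay as the last step left them, time stands still between calls to the robot, and variables do not carry over. Pictures are saved under pics/ and viewed, about 8 in all and at most 12, crops included, and the job is handed in when it is done.

Besides the shell and the picture viewer there is one more tool, called after ">>>" as name(argument=value, ...) on one line, values as JSON. servo_tool: Moves the arm, as the interface text tells. Its arguments: {"type":"object","properties":{"deltas":{"type":"array"},"newtons":{"type":"number"}},"required":["deltas"]}

```bash
ls; mkdir -p pics; python3 - <<'E'
from workcell import env, read_camera, job, cut_out
import cv2,numpy as np
for c in ["top","scene"]:
    r=read_camera(c); cv2.imwrite(f"pics/{c}0.png",r["img"][:,:,::-1])
    print(c,r["intrinsics"].tolist(),np.round(r["extrinsics"],4).tolist())
    for n in ["lock","clamp","chassis"]:
        print(n,[(round(d["confidence"],2),d["extent"]) for d in cut_out(n,c)])
print(env.get_state())
E
```

```text
pics
top [[490.71993055785464, 0.0, 274.8555957964814], [0.0, 490.71993055785464, 207.88243848617702], [0.0, 0.0, 1.0]] [[0.0222, -0.9955, 0.0917, 0.3482], [-0.9997, -0.0228, -0.0057, 0.0134], [0.0078, -0.0916, -0.9958, 1.5965], [0.0, 0.0, 0.0, 1.0]]
lock [(0.66, [358.0, 214.8, 372.4, 238.5]), (0.5, [324.0, 209.8, 335.2, 233.3]), (0.49, [359.1, 276.0, 384.1, 293.8])]
clamp [(0.61, [171.5, 213.8, 187.9, 232.2]), (0.47, [167.2, 167.8, 176.6, 178.1])]
chassis [(0.82, [221.8, 118.0, 304.6, 215.5]), (0.15, [161.8, 126.5, 183.5, 149.8])]
scene [[421.73547014619567, 0.0, 281.91888054784226], [0.0, 421.73547014619567, 206.7197906777813], [0.0, 0.0, 1.0]] [[-0.4004, 0.6913, -0.6015, 1.1955], [0.9161, 0.2868, -0.2802, 0.3087], [-0.0211, -0.6632, -0.7481, 0.9008], [0.0, 0.0, 0.0, 1.0]]
lock [(0.68, [195.2, 154.3, 219.6, 180.1]), (0.68, [227.5, 163.7, 250.8, 195.3]), (0.3, [125.8, 161.7, 168.5, 187.9])]
clamp [(0.7, [393.0, 214.7, 415.0, 244.2])]
chassis [(0.66, [214.0, 204.7, 341.0, 317.0])]
{'clock': 0.4, 'joint_pos': array([-1.34956994e+00,  3.13373019e-01,  4.59651070e-02,  1.30360567e+00,
       -1.35133492e-05,  1.43123498e+00]), 'qvel': array([ 8.42417473e-04, -1.90893400e-03,  1.49197493e-03,  1.12713080e-03,
        5.93666994e-06, -1.36333517e-03]), 'tau': array([-2.37080276e-03, -4.79898119e+01,  2.98391086e+01,  5.09887366e-03,
       -1.77303664e-04,  2.74211527e-05]), 'tcp_pos': array([ 0.20298753, -0.53796479,  0.30376941]), 'orientation': array([-1.08260467e-04,  9.83773097e-01,  1.79417060e-01, -1.11853172e-05]), 'wrist_force': array([ 0.93344577, -0.23867339, -0.75685402]), 'ft_torque': array([ 0.01573517, -0.02658342,  0.01829357]), 'finger_gap': 0.08524091408661354}
```

```bash
python3 - <<'E'
import cv2,numpy as np
t=cv2.imread("pics/top0.png"); s=cv2.imread("pics/scene0.png")
cv2.imwrite("pics/t1.png",cv2.resize(t[100:310,140:410],(771,600),interpolation=cv2.INTER_CUBIC))
cv2.imwrite("pics/s1.png",cv2.resize(s[130:340,110:430],(800,525),interpolation=cv2.INTER_CUBIC))
E
```

```text
(no output)
```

View pics/t1.png

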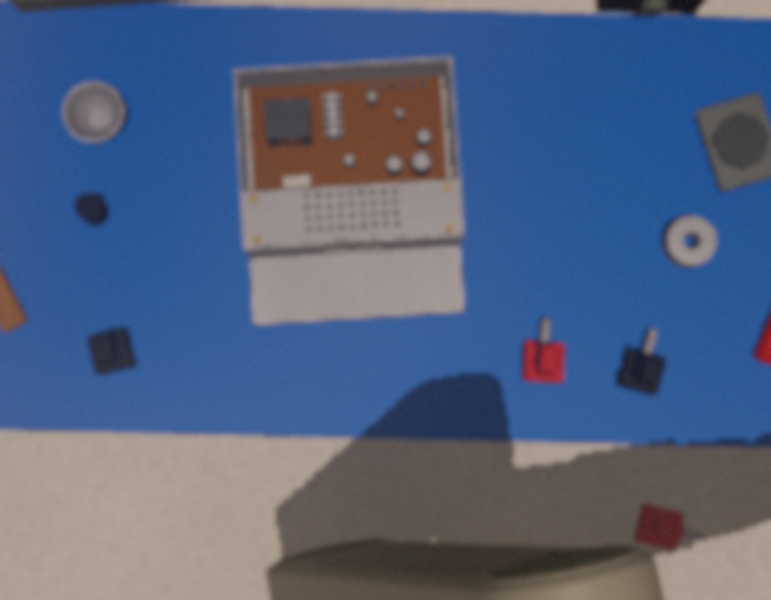

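View pics/s1.png

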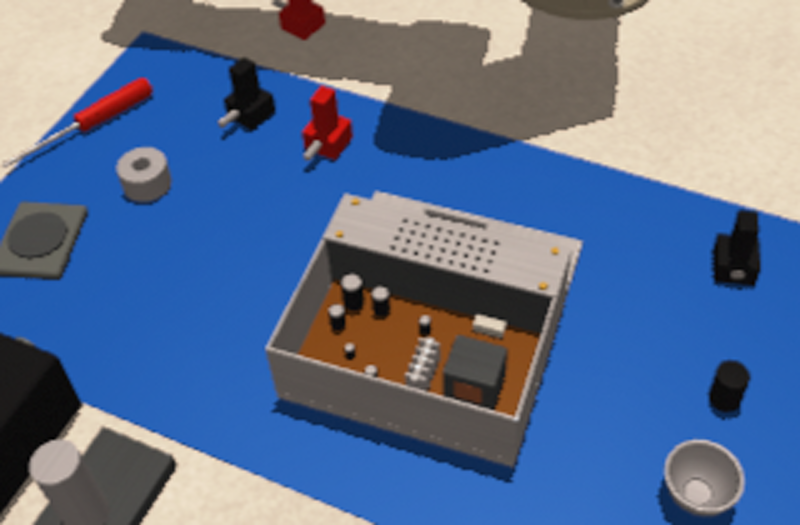

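Lock candidates in the top image: the black block with pin at (365,226), which fits. The others are the red look-alikes at (330,221) and (371,285), and the pinless black clamp at (179,223). I choose (365,226).

```bash
cat >h.py <<'E'
from workcell import env, read_camera, job, cut_out
import cv2,numpy as np
from scipy.spatial.transform import Rotation as R
def T(s):
    M=np.eye(4); q=s["orientation"]; M[:3,:3]=R.from_quat([q[1],q[2],q[3],q[0]]).as_matrix(); M[:3,3]=s["tcp_pos"]; return M
def p2w(K,E,uv,z):
    d=E[:3,:3]@np.linalg.inv(np.array(K))@[uv[0],uv[1],1]; return E[:3,3]+d*(z-E[2,3])/d[2]
def w2p(K,E,p):
    c=np.linalg.inv(E)@[*p,1]; u=np.array(K)@c[:3]; return u[:2]/u[2]
def wrist():
    s=env.get_state(); r=read_camera("wrist"); return r["img"],np.array(r["intrinsics"]),T(s)@np.array(r["hand_eye"]),s
E
python3 - <<'E'
from h import *
r=read_camera("top");K,E=r["intrinsics"],np.array(r["extrinsics"])
f=lambda x,y,z:np.round(p2w(K,E,(140+x/2.856,100+y/2.857),z),3)
print("fin top base", f(641,368,.03),"pin root/tip",f(647,348,.02),f(653,330,.02))
print("ledge",f(255,325,.012),f(465,312,.012)); print("plate top",f(244,250,.088),f(463,238,.088))
print("back",f(234,70,.08),f(453,58,.08))
s=env.get_state();print(np.round(T(s),3)); r=read_camera("wrist");print(np.round(r["hand_eye"],4).tolist(),r["intrinsics"])
E
```

```text
fin top base [ 0.432 -0.284  0.03 ] pin root/tip [ 0.455 -0.292  0.02 ] [ 0.476 -0.299  0.02 ]
ledge [0.472 0.151 0.012] [ 0.492 -0.087  0.012]
plate top [0.547 0.159 0.088] [ 0.566 -0.078  0.088]
back [0.748 0.177 0.08 ] [ 0.767 -0.064  0.08 ]
[[ 0.936  0.353 -0.     0.203]
 [ 0.353 -0.936  0.    -0.538]
 [ 0.    -0.    -1.     0.304]
 [ 0.     0.     0.     1.   ]]
[[-0.0002, -0.9615, -0.2749, 0.069], [1.0, -0.0001, -0.0002, -0.0006], [0.0001, -0.2749, 0.9615, -0.0695], [0.0, 0.0, 0.0, 1.0]] [[292.93370188   0.         281.86277763]
 [  0.         292.93370188 208.83429712]
 [  0.           0.           1.        ]]
```

>>> servo_tool(deltas=[{"dx": 14,"dy": 15,"rz": 0.146},{"dx": 14,"dy": 15,"rz": 0.146},{"dx": 14,"dy": 15,"rz": 0.146},{"dx": 14,"dy": 15,"rz": 0.146},{"dx": 14,"dy": 15,"rz": 0.146},{"dx": 14,"dy": 15,"rz": 0.146},{"dx": 14,"dy": 15,"rz": 0.146},{"dx": 14,"dy": 15,"rz": 0.146}])

```text
invalid input at $.deltas[0]: expected keys dx, dy, dz, rx, ry, rz, fingers
```

>>> servo_tool(deltas=[{"dx": 14,"dy": 15,"rz": 0.146},{"dx": 14,"dy": 15,"rz": 0.146},{"dx": 14,"dy": 15,"rz": 0.146},{"dx": 14,"dy": 15,"rz": 0.146},{"dx": 14,"dy": 15,"rz": 0.146},{"dx": 14,"dy": 15,"rz": 0.146},{"dx": 14,"dy": 15,"rz": 0.146},{"dx": 14,"dy": 15,"rz": 0.146}])

```text
invalid input at $.deltas[0]: expected keys dx, dy, dz, rx, ry, rz, fingers
```

>>> servo_tool(deltas=[{"dx": 5,"dy": 14,"rz": 0.146},{"dz": -10},{}])

```text
invalid input at $.deltas[0]: expected keys dx, dy, dz, rx, ry, rz, fingers
```

```bash
python3 - <<'E'
from h import *
img,K,E,s=wrist(); cv2.imwrite("pics/w1.png",img[:,:,::-1]); np.savez("w1.npz",E=E,K=K)
print(s["clock"],s["tcp_pos"],np.round(T(s),3).tolist(),s["joint_pos"],s["wrist_force"])
for d in cut_out("lock","wrist"): print(d["confidence"],d["extent"])
E
```

```text
0.5 [ 0.20296743 -0.53798199  0.30389472] [[0.936, 0.353, -0.0, 0.203], [0.353, -0.936, 0.0, -0.538], [-0.0, -0.0, -1.0, 0.304], [0.0, 0.0, 0.0, 1.0]] [-1.34960896e+00  3.13208739e-01  4.60426635e-02  1.30363801e+00
 -1.86357560e-05  1.43115979e+00] [ 0.06580135 -0.35161394  0.3228228 ]
0.56 [48.5, 33.0, 145.4, 92.3]
```

View pics/w1.png

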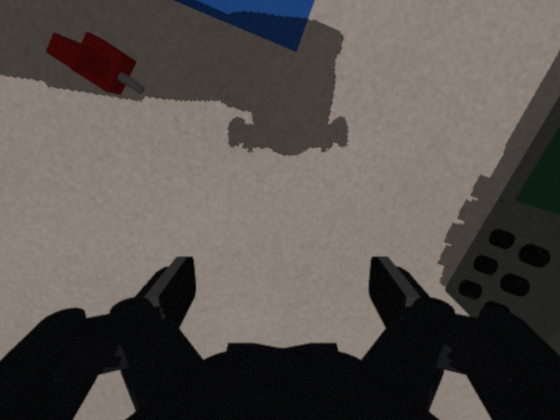

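The view from the start pose shows only the red look-alike at (95,65), because the moves were refused: every key is required. I'm resending them.

>>> servo_tool(deltas=[{"dx": 14,"dy": 15,"dz": 0,"rx": 0,"ry": 0,"rz": 0.146,"fingers": -1},{"dx": 14,"dy": 15,"dz": 0,"rx": 0,"ry": 0,"rz": 0.146,"fingers": -1},{"dx": 14,"dy": 15,"dz": 0,"rx": 0,"ry": 0,"rz": 0.146,"fingers": -1},{"dx": 14,"dy": 15,"dz": 0,"rx": 0,"ry": 0,"rz": 0.146,"fingers": -1},{"dx": 14,"dy": 15,"dz": 0,"rx": 0,"ry": 0,"rz": 0.146,"fingers": -1},{"dx": 14,"dy": 15,"dz": 0,"rx": 0,"ry": 0,"rz": 0.146,"fingers": -1},{"dx": 14,"dy": 15,"dz": 0,"rx": 0,"ry": 0,"rz": 0.146,"fingers": -1},{"dx": 14,"dy": 15,"dz": 0,"rx": 0,"ry": 0,"rz": 0.146,"fingers": -1}])

```text
clock: 1.4
tcp_pos: [0.3155, -0.4174, 0.3041]
orientation: [0.0, 0.72, 0.694, -0.0]
wrist_force: [0.4, -0.1, 0.4]
finger_gap: 0.0856
```

>>> servo_tool(deltas=[{"dx": 14,"dy": 15,"dz": 0,"rx": 0,"ry": 0,"rz": 0.146,"fingers": -1},{"dx": 14,"dy": 15,"dz": 0,"rx": 0,"ry": 0,"rz": 0.146,"fingers": -1},{"dx": 14,"dy": 15,"dz": 0,"rx": 0,"ry": 0,"rz": 0.146,"fingers": -1},{"dx": 14,"dy": 15,"dz": 0,"rx": 0,"ry": 0,"rz": 0.146,"fingers": -1},{"dx": 14,"dy": 15,"dz": 0,"rx": 0,"ry": 0,"rz": 0.146,"fingers": -1},{"dx": 14,"dy": 15,"dz": 0,"rx": 0,"ry": 0,"rz": 0.146,"fingers": -1},{"dx": 14,"dy": 15,"dz": 0,"rx": 0,"ry": 0,"rz": 0.146,"fingers": -1},{"dx": 14,"dy": 15,"dz": 0,"rx": 0,"ry": 0,"rz": 0.146,"fingers": -1}])

```text
clock: 2.2
tcp_pos: [0.4275, -0.2974, 0.3041]
orientation: [0.0, 0.218, 0.976, -0.0]
wrist_force: [0.4, 0.4, -0.2]
finger_gap: 0.0856
```

>>> servo_tool(deltas=[{"dx": 5,"dy": 14,"dz": 0,"rx": 0,"ry": 0,"rz": 0.146,"fingers": -1},{"dx": 0,"dy": 0,"dz": -10,"rx": 0,"ry": 0,"rz": 0,"fingers": -1},{"dx": 0,"dy": 0,"dz": 0,"rx": 0,"ry": 0,"rz": 0,"fingers": -1}])

```text
clock: 2.5
tcp_pos: [0.4316, -0.2836, 0.2926]
orientation: [-0.001, 0.15, 0.989, 0.0]
wrist_force: [-0.2, -0.5, 0.1]
finger_gap: 0.0855
```

```bash
python3 - <<'E'
from h import *
img,K,E,s=wrist(); cv2.imwrite("pics/w2.png",img[:,:,::-1]); np.savez("w2.npz",E=E,K=K)
print(s["clock"],s["tcp_pos"],np.round(T(s),3).tolist(),s["joint_pos"],s["wrist_force"])
for d in cut_out("lock","wrist"): print(d["confidence"],d["extent"])
E
```

```text
2.5 [ 0.43155509 -0.2836162   0.29256336] [[-0.955, 0.297, -0.002, 0.432], [0.297, 0.955, 0.001, -0.284], [0.002, 0.001, -1.0, 0.293], [0.0, 0.0, 0.0, 1.0]] [-7.36851785e-01  2.04816484e-01 -1.25440233e-01  1.24237090e+00
 -2.41813605e-04 -4.35764973e-01] [-0.19175766 -0.49000953  0.07425777]
0.98 [350.5, 144.5, 403.0, 201.2]
0.76 [167.1, 6.7, 240.2, 65.2]
0.69 [259.3, 165.1, 298.5, 227.7]
```

View pics/w2.png

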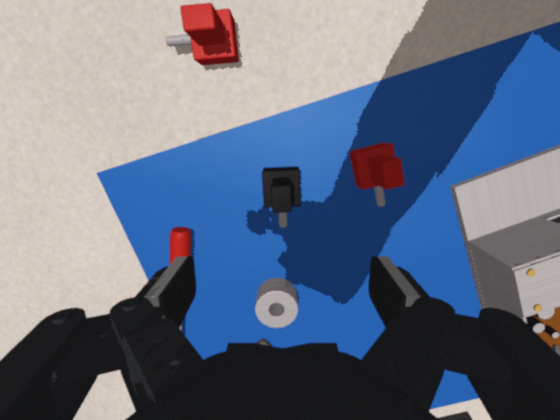

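Black lock at (282,190) with pin pointing down the image to (282,225); red look-alikes at (378,168) and (210,38).

```bash
python3 - <<'E'
from h import *
d=np.load("w2.npz");K,E=d["K"],d["E"]
for uv in [(263,169),(300,167),(300,205),(264,206)]: print(p2w(K,E,uv,.03).round(4))
print("tip",p2w(K,E,(283,226),.02).round(4))
im=cv2.imread("pics/w2.png")
cv2.imwrite("pics/w2c.png",cv2.resize(im[150:240,240:420],(800,400),interpolation=cv2.INTER_CUBIC))
E
```

```text
[ 0.403  -0.2969  0.03  ]
[ 0.4133 -0.2562  0.03  ]
[ 0.4561 -0.2687  0.03  ]
[ 0.4447 -0.3095  0.03  ]
tip [ 0.4784 -0.2965  0.02  ]
```

View pics/w2c.png

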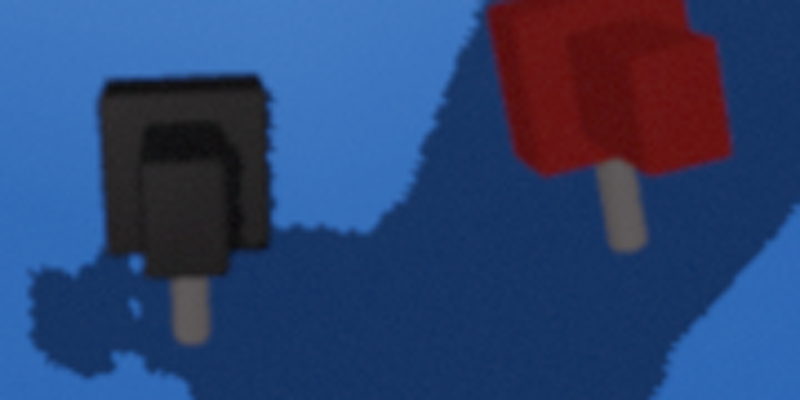

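```bash
python3 - <<'E'
from h import *
d=np.load("w2.npz");K,E=d["K"],d["E"]
f=lambda l,z:np.array([p2w(K,E,(240+a/4.444,150+b/4.444),z)[:2] for a,b in l])
for l,z in [([(105,97),(262,92),(268,248),(110,254)],.03),([(142,162),(223,158),(228,272),(148,276)],.08)]:
    P=f(l,z); m=P.mean(0); dx=(P[2]+P[3]-P[0]-P[1])/2; dy=(P[1]+P[2]-P[0]-P[3])/2
    print(m.round(4),np.linalg.norm(dx),np.linalg.norm(dy),np.arctan2(dx[1],dx[0]),np.arctan2(-dy[0],dy[1]))
print(f([(191,343)],.018))
E
```

```text
[ 0.4317 -0.2834] 0.04156354329057568 0.04102361757659623 -0.2668448590438648 -0.26566717088894
[ 0.431  -0.2834] 0.026222313730795734 0.017989311226894608 -0.2546062858011675 -0.2502794895083192
[[ 0.48056168 -0.2971626 ]]
```

>>> servo_tool(deltas=[{"dx": 0,"dy": 0,"dz": -30,"rx": 0,"ry": 0,"rz": 0.035,"fingers": -1},{"dx": 0,"dy": 0,"dz": -35,"rx": 0,"ry": 0,"rz": 0,"fingers": -1},{"dx": 0,"dy": 0,"dz": -35,"rx": 0,"ry": 0,"rz": 0,"fingers": -1},{"dx": 0,"dy": 0,"dz": -35,"rx": 0,"ry": 0,"rz": 0,"fingers": -1},{"dx": 0,"dy": 0,"dz": -30,"rx": 0,"ry": 0,"rz": 0,"fingers": -1},{"dx": 0,"dy": 0,"dz": -13,"rx": 0,"ry": 0,"rz": 0,"fingers": -1},{"dx": 0,"dy": 0,"dz": 0,"rx": 0,"ry": 0,"rz": 0,"fingers": -1}], newtons=80)

```text
clock: 3.3
tcp_pos: [0.4304, -0.2837, 0.1137]
orientation: [-0.002, 0.133, 0.991, 0.001]
wrist_force: [0.9, 0.2, -0.0]
finger_gap: 0.0852
```

>>> servo_tool(deltas=[{"dx": 0,"dy": 0,"dz": 0,"rx": 0,"ry": 0,"rz": 0,"fingers": 1},{"dx": 0,"dy": 0,"dz": 0,"rx": 0,"ry": 0,"rz": 0,"fingers": 1},{"dx": 0,"dy": 0,"dz": 0,"rx": 0,"ry": 0,"rz": 0,"fingers": 1},{"dx": 0,"dy": 0,"dz": 0,"rx": 0,"ry": 0,"rz": 0,"fingers": 1},{"dx": 0,"dy": 0,"dz": 0,"rx": 0,"ry": 0,"rz": 0,"fingers": 1},{"dx": 0,"dy": 0,"dz": 0,"rx": 0,"ry": 0,"rz": 0,"fingers": 1},{"dx": 0,"dy": 0,"dz": 0,"rx": 0,"ry": 0,"rz": 0,"fingers": 1}], newtons=80)

```text
clock: 4.0
tcp_pos: [0.4325, -0.2845, 0.1168]
orientation: [0.001, 0.132, 0.991, -0.001]
wrist_force: [-0.3, 0.0, 6.3]
finger_gap: 0.0189
```

>>> servo_tool(deltas=[{"dx": 0,"dy": 0,"dz": 20,"rx": 0,"ry": 0,"rz": 0,"fingers": 1},{"dx": 0,"dy": 0,"dz": 35,"rx": 0,"ry": 0,"rz": 0,"fingers": 1},{"dx": 0,"dy": 0,"dz": 40,"rx": 0,"ry": 0,"rz": 0,"fingers": 1},{"dx": 0,"dy": 0,"dz": 40,"rx": 0,"ry": 0,"rz": 0,"fingers": 1},{"dx": -7,"dy": 30,"dz": 0,"rx": 0,"ry": 0,"rz": 0.05,"fingers": 1},{"dx": -7,"dy": 35,"dz": 0,"rx": 0,"ry": 0,"rz": 0.05,"fingers": 1},{"dx": -7,"dy": 35,"dz": 0,"rx": 0,"ry": 0,"rz": 0.05,"fingers": 1},{"dx": -7,"dy": 35,"dz": 0,"rx": 0,"ry": 0,"rz": 0.05,"fingers": 1}])

```text
clock: 4.8
tcp_pos: [0.4031, -0.1476, 0.2505]
orientation: [-0.0, 0.031, 1.0, 0.0]
wrist_force: [0.2, -0.0, -1.4]
finger_gap: 0.0191
```

>>> servo_tool(deltas=[{"dx": 0,"dy": 35,"dz": 0,"rx": 0,"ry": 0,"rz": 0.05,"fingers": 1},{"dx": 0,"dy": 35,"dz": 0,"rx": 0,"ry": 0,"rz": 0.05,"fingers": 1},{"dx": 0,"dy": 20,"dz": 0,"rx": 0,"ry": 0,"rz": 0.05,"fingers": 1},{"dx": 0,"dy": 0,"dz": 0,"rx": 0,"ry": 0,"rz": 0,"fingers": 1},{"dx": 0,"dy": 0,"dz": 0,"rx": 0,"ry": 0,"rz": 0,"fingers": 1}])

```text
clock: 5.3
tcp_pos: [0.4038, -0.0587, 0.2507]
orientation: [-0.0, -0.043, 0.999, -0.0]
wrist_force: [-0.1, -0.5, -1.3]
finger_gap: 0.019
```

```bash
python3 - <<'E'
from h import *
img,K,E,s=wrist(); cv2.imwrite("pics/w3.png",img[:,:,::-1]); np.savez("w3.npz",E=E,K=K)
cv2.imwrite("pics/w3b.png",cv2.resize(img[:,:,::-1],(800,600),interpolation=cv2.INTER_CUBIC))
print(s["clock"],s["tcp_pos"],np.round(T(s),3).tolist(),s["joint_pos"],s["wrist_force"])
E
```

```text
5.3 [ 0.40384442 -0.05874234  0.25074631] [[-0.996, -0.087, -0.0, 0.404], [-0.087, 0.996, -0.0, -0.059], [0.0, -0.0, -1.0, 0.251], [0.0, 0.0, 0.0, 1.0]] [-3.41619086e-01  1.72373579e-02 -4.44807306e-01  1.10901352e+00
 -2.40222794e-04 -4.28495149e-01] [-0.06865101 -0.46543693 -1.30347807]
```

View pics/w3b.png

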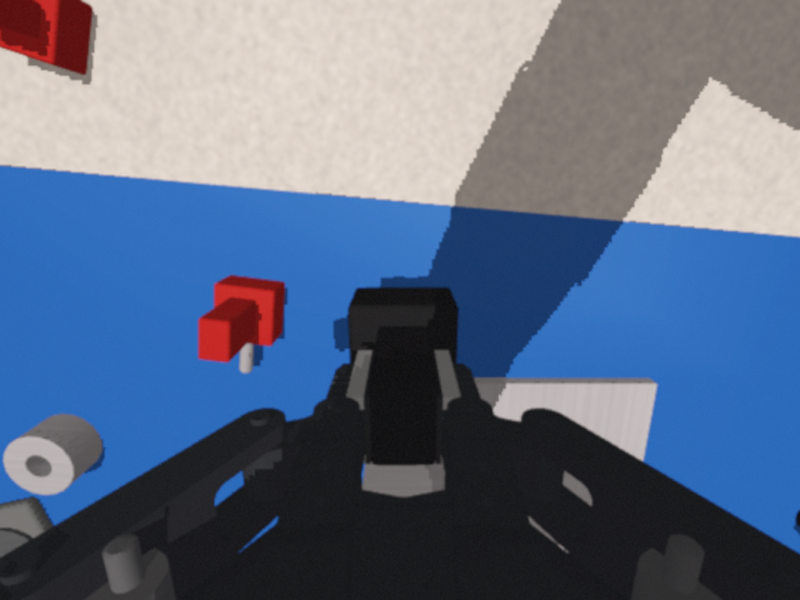

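Held lock sits straight and level in the jaws (fin at (403,400)). The ledge's left front corner shows at (655,382).

```bash
python3 - <<'E'
from h import *
d=np.load("w3.npz");K,E=d["K"],d["E"]
f=lambda a,b,z:p2w(K,E,((a+.5)/800*560-.5,(b+.5)/600*420-.5),z)[:2]
c=f(656,380,.012);e=f(500,377.5,.012);g=f(643,459,.012)
print(c,e,g,"yaw",np.arctan2(-(c-e)[0],(c-e)[1]),np.arctan2((g-c)[1],(g-c)[0]))
for y in (.08,.085,.09):
    X=np.array([np.cos(y),np.sin(y)]);Y=np.array([-X[1],X[0]]); o=c-.12*Y+.075*X; print(y,"slot origin",o)
# lock in hand: block front-of-image bottom edges; back face top edge at z=under+.03
for under in [.2507-.1168]:
    print("block back top corners",f(357,290,under+.03),f(450,290,under+.03), "block bottom?",f(349,303,under),f(457,303,under))
# refine ledge from top & scene pictures
for cam in ["top","scene"]:
    r=read_camera(cam);cv2.imwrite(f"pics/{cam}2.png",r["img"][:,:,::-1])
    im=r["img"]; K2,E2=r["intrinsics"],np.array(r["extrinsics"])
    o=c-.12*np.array([-np.sin(.085),np.cos(.085)])+.075*np.array([np.cos(.085),np.sin(.085)])
    X=np.array([np.cos(.085),np.sin(.085),0]);Y=np.array([-X[1],X[0],0]);o3=np.array([*o,0])
    big=cv2.resize(im[:,:,::-1],None,fx=4,fy=4,interpolation=cv2.INTER_CUBIC)
    pts=[(-.075,-.12,.012),(-.075,.12,.012),(0,-.12,.087),(0,.12,.087),(0,-.032,.097),(0,.032,.097),(0,-.12,.012),(0,.12,.012)]
    P=[w2p(K2,E2,o3+a*X+b*Y+[0,0,z]) for a,b,z in pts]
    for p in P: cv2.circle(big,tuple(int(v) for v in (p+.5)*4),3,(0,255,0),1)
    m=np.mean(P,0)*4; x0,y0=int(m[0]-300),int(m[1]-250)
    cv2.imwrite(f"pics/{cam}chk.png",big[y0:y0+420,x0:x0+600])
E
python3 -c "
import cv2,numpy as np
a=cv2.imread('pics/topchk.png');b=cv2.imread('pics/scenechk.png')
a=a[80:380,50:550];b=b[60:360,50:550]
cv2.imwrite('pics/chk.png',np.vstack([a,b]))"
```

```text
[0.47180078 0.15364491] [0.48054913 0.02726502] [0.54621563 0.16134214] yaw 0.06911240784165032 0.10307030294818381
0.08 slot origin [0.55615067 0.0400223 ]
0.085 slot origin [0.55671773 0.04044547]
0.09 slot origin [0.55728266 0.04087147]
block back top corners [ 0.37611124 -0.07852684] [ 0.37300009 -0.04273253] block bottom? [ 0.39082833 -0.0845796 ] [ 0.38648401 -0.03459769]
```

View pics/chk.png

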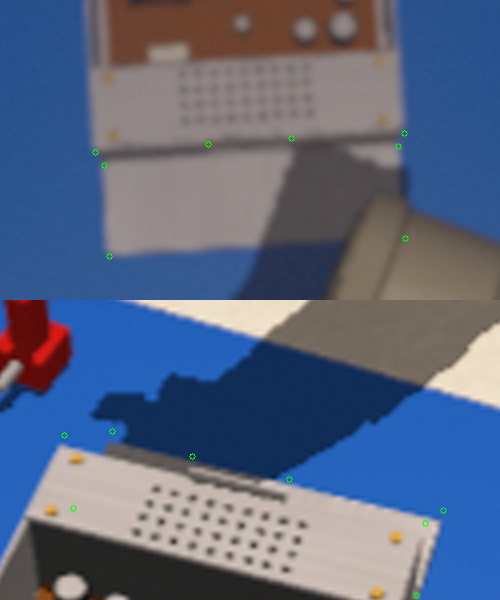

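>>> servo_tool(deltas=[{"dx": 20,"dy": 24,"dz": 0,"rx": 0,"ry": 0,"rz": 0,"fingers": 1},{"dx": 25,"dy": 25,"dz": 0,"rx": 0,"ry": 0,"rz": 0,"fingers": 1},{"dx": 25,"dy": 25,"dz": -20,"rx": 0,"ry": 0,"rz": 0,"fingers": 1},{"dx": 23,"dy": 20,"dz": -30,"rx": 0,"ry": 0,"rz": 0,"fingers": 1},{"dx": 0,"dy": 0,"dz": -30,"rx": 0,"ry": 0,"rz": 0,"fingers": 1},{"dx": 0,"dy": 0,"dz": -25,"rx": 0,"ry": 0,"rz": 0,"fingers": 1},{"dx": 0,"dy": 0,"dz": -10,"rx": 0,"ry": 0,"rz": 0,"fingers": 1},{"dx": 0,"dy": 0,"dz": 0,"rx": 0,"ry": 0,"rz": 0,"fingers": 1}])

```text
clock: 6.25
tcp_pos: [0.4961, 0.0343, 0.1345]
orientation: [-0.002, -0.042, 0.999, 0.0]
wrist_force: [0.5, 0.1, -1.9]
finger_gap: 0.0193
```

>>> servo_tool(deltas=[{"dx": 0,"dy": 0,"dz": -2,"rx": 0,"ry": 0,"rz": 0,"fingers": 1},{"dx": 0,"dy": 0,"dz": 0,"rx": 0,"ry": 0,"rz": 0,"fingers": 1}])

```text
clock: 6.45
tcp_pos: [0.4979, 0.0345, 0.1352]
orientation: [0.001, -0.043, 0.999, -0.0]
wrist_force: [-0.1, -0.7, -1.4]
finger_gap: 0.0191
```

```bash
python3 - <<'E'
from h import *
s=env.get_state(); r=read_camera("scene"); K,E=r["intrinsics"],np.array(r["extrinsics"])
print(s["clock"],s["tcp_pos"],s["wrist_force"],s["finger_gap"])
print("lock fin start pred",w2p(K,E,(.4315,-.2834,.08)),"seen ~(207.6,154.8)")
a=cv2.resize(r["img"][180:300,200:360,::-1],(800,600),interpolation=cv2.INTER_CUBIC); cv2.imwrite("pics/s4.png",a)
E
```

```text
6.45 [0.49794699 0.03450387 0.13515376] [-0.06419494 -0.70063995 -1.42602049] 0.019069049815440553
lock fin start pred [207.33733726 154.4556061 ] seen ~(207.6,154.8)
```

View pics/s4.png

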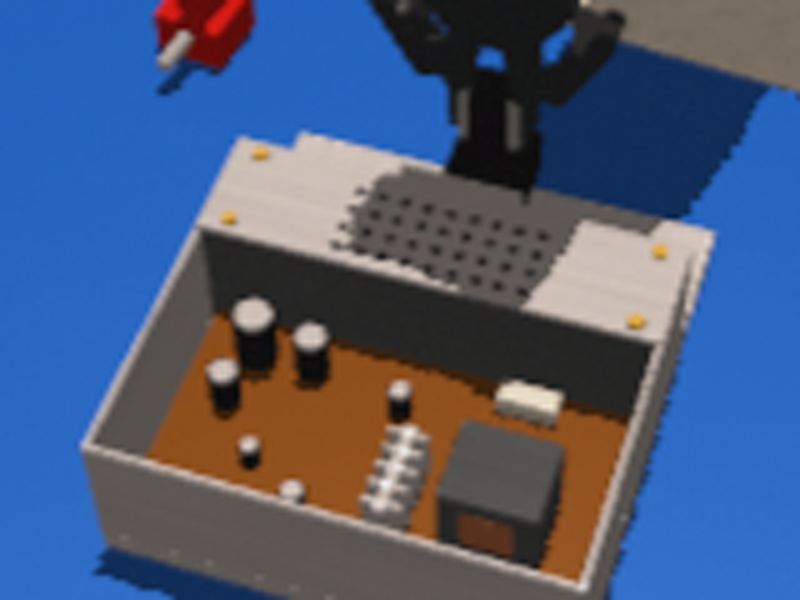

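The scene view shows the lock hovering before the tab (fin bottom about (490,185)), and the strip's back corners at (203,230) and (658,345). The scene camera agrees on the lock, so I'm cross-checking the chassis x/y with it.

```bash
python3 - <<'E'
from h import *
r=read_camera("scene");K,E=r["intrinsics"],np.array(r["extrinsics"])
f=lambda a,b,z:p2w(K,E,(200+(a+.5)/5-.5,180+(b+.5)/5-.5),z)[:2]
X=np.array([np.cos(.085),np.sin(.085)]);Y=np.array([-X[1],X[0]]);o=np.array([.5567,.0404])
for n,a,b,z in [("strip back R",203,230,.089),("strip back L",658,345,.089),("front R",238,137,.089),("front L",714,233,.089),("step R",300,132,.089),("step L",657,218,.089),("rear R",87,447,.087),("rear L",588,588,.087)]:
    p=f(a,b,z)-o; print(n,(p@X*1000).round(1),(p@Y*1000).round(1))
g=lambda a,b,z:p2w(K,E,(110+(a+.5)/2.5-.5,130+(b+.5)/2.5-.5),z)[:2]
for n,a,b,z in [("tab R top",425,210,.097),("tab L top",485,223,.097),("tab R bot",425,215,.089),("tab L bot",486,228,.089)]:
    p=g(a,b,z)-o; print(n,(p@X*1000).round(1),(p@Y*1000).round(1))
E
```

```text
strip back R 73.8 -112.9
strip back L 72.8 118.8
front R 11.2 -119.4
front L -1.4 128.2
step R -1.8 -90.1
step L -2.1 99.2
rear R 207.0 -115.4
rear L 205.9 121.8
tab R top 13.6 -29.7
tab L top 11.6 32.5
tab R bot 13.5 -30.0
tab L bot 11.1 33.6
```

```bash
python3 - <<'E'
from h import *
rt=read_camera("top");rs=read_camera("scene")
def ray(r,uv):
    E=np.array(r["extrinsics"]);d=E[:3,:3]@np.linalg.inv(np.array(r["intrinsics"]))@[*uv,1];return E[:3,3],d/np.linalg.norm(d)
def tri(a,b):
    (p,d),(q,e)=ray(rt,a),ray(rs,b);A=np.stack([d,-e],1);t=np.linalg.lstsq(A,q-p,rcond=None)[0];P,Q=p+t[0]*d,q+t[1]*e
    return ((P+Q)/2).round(4),(np.linalg.norm(P-Q)*1e3).round(1)
X=np.array([np.cos(.085),np.sin(.085)]);Y=np.array([-X[1],X[0]]);o=np.array([.5567,.0404])
for n,a,b in [("FL",(257,238),(555,251)),("BL",(252,198),(543,286)),("FR",(452,228),(355,203)),("BR",(448,185),(339,235)),("rearR",(453,58),(267,350)),("rearL",(234,70),(517,417)),
  ("lock fin",(641,362),(244,63)),("locktip",(653,329),(222,126)),("spool",(691,239),(142,162))]:
    P,e=tri((140+(a[0]+.5)/2.8556-.5,100+(a[1]+.5)/2.857-.5),(110+(b[0]+.5)/2.5-.5,130+(b[1]+.5)/2.5-.5)); print(n,P,e,((P[:2]-o)@X).round(4),((P[:2]-o)@Y).round(4))
E
```

```text
FL [0.5621 0.1468 0.0838] 0.1 0.0144 0.1056
BL [0.6064 0.1519 0.0839] 3.5 0.059 0.1069
FR [ 0.5785 -0.0653  0.0797] 0.4 0.0127 -0.1072
BR [ 0.6254 -0.0599  0.0829] 0.5 0.0599 -0.1058
rearR [ 0.7692 -0.0629  0.0755] 1.2 0.203 -0.121
rearL [0.7482 0.1772 0.0831] 1.3 0.2024 0.12
lock fin [ 0.4379 -0.2749  0.086 ] 6.5 -0.1451 -0.3041
locktip [ 0.4784 -0.2993  0.0111] 0.7 -0.1069 -0.3318
spool [ 0.58   -0.3385  0.0318] 1.3 -0.009 -0.3795
```

>>> servo_tool(deltas=[{"dx": 0,"dy": 0,"dz": -3,"rx": 0,"ry": 0,"rz": 0,"fingers": 1},{"dx": 0,"dy": 0,"dz": -1,"rx": 0,"ry": 0,"rz": 0,"fingers": 1},{"dx": 0,"dy": 0,"dz": -1,"rx": 0,"ry": 0,"rz": 0,"fingers": 1},{"dx": 0,"dy": 0,"dz": 0,"rx": 0,"ry": 0,"rz": 0,"fingers": 1}])

```text
clock: 7.05
tcp_pos: [0.4969, 0.035, 0.1289]
orientation: [-0.0, -0.043, 0.999, 0.0]
wrist_force: [-1.4, 0.1, 0.1]
finger_gap: 0.0191
```

>>> servo_tool(deltas=[{"dx": 0,"dy": 0,"dz": -1,"rx": 0,"ry": 0,"rz": 0,"fingers": 1},{"dx": 0,"dy": 0,"dz": 0,"rx": 0,"ry": 0,"rz": 0,"fingers": 1}])

```text
clock: 7.25
tcp_pos: [0.4969, 0.035, 0.1288]
orientation: [0.0, -0.043, 0.999, 0.0]
wrist_force: [-2.9, -0.4, 7.7]
finger_gap: 0.0185
```

>>> servo_tool(deltas=[{"dx": 0,"dy": 0,"dz": 2,"rx": 0,"ry": 0,"rz": 0,"fingers": 1},{"dx": 3,"dy": 0.3,"dz": 0,"rx": 0,"ry": 0,"rz": 0,"fingers": 1},{"dx": 3,"dy": 0.2,"dz": 0,"rx": 0,"ry": 0,"rz": 0,"fingers": 1},{"dx": 0,"dy": 0,"dz": 0,"rx": 0,"ry": 0,"rz": 0,"fingers": 1}])

```text
clock: 7.65
tcp_pos: [0.5036, 0.0355, 0.1298]
orientation: [0.0, -0.043, 0.999, 0.0]
wrist_force: [-0.4, 0.3, -0.9]
finger_gap: 0.0192
```

>>> servo_tool(deltas=[{"dx": 1,"dy": 0.1,"dz": 0,"rx": 0,"ry": 0,"rz": 0,"fingers": 1},{"dx": 1,"dy": 0.1,"dz": 0,"rx": 0,"ry": 0,"rz": 0,"fingers": 1},{"dx": 0,"dy": 0,"dz": 0,"rx": 0,"ry": 0,"rz": 0,"fingers": 1}])

```text
clock: 7.95
tcp_pos: [0.5051, 0.0357, 0.1298]
orientation: [-0.0, -0.043, 0.999, 0.0]
wrist_force: [-1.6, 0.2, -1.0]
finger_gap: 0.0191
```

>>> servo_tool(deltas=[{"dx": 1,"dy": 0.1,"dz": 0,"rx": 0,"ry": 0,"rz": 0,"fingers": 1},{"dx": 1,"dy": 0.1,"dz": 0,"rx": 0,"ry": 0,"rz": 0,"fingers": 1},{"dx": 0,"dy": 0,"dz": 0,"rx": 0,"ry": 0,"rz": 0,"fingers": 1}])

```text
clock: 8.25
tcp_pos: [0.5072, 0.0359, 0.13]
orientation: [0.0, -0.043, 0.999, 0.0]
wrist_force: [0.2, -0.4, -1.8]
finger_gap: 0.0191
```

>>> servo_tool(deltas=[{"dx": 1,"dy": 0.1,"dz": 0,"rx": 0,"ry": 0,"rz": 0,"fingers": 1},{"dx": 1,"dy": 0.1,"dz": 0,"rx": 0,"ry": 0,"rz": 0,"fingers": 1},{"dx": 0,"dy": 0,"dz": 0,"rx": 0,"ry": 0,"rz": 0,"fingers": 1}])

```text
clock: 8.55
tcp_pos: [0.5092, 0.0361, 0.13]
orientation: [0.0, -0.043, 0.999, 0.0]
wrist_force: [-0.8, 0.8, -1.9]
finger_gap: 0.0192
```

>>> servo_tool(deltas=[{"dx": 1,"dy": 0.1,"dz": 0,"rx": 0,"ry": 0,"rz": 0,"fingers": 1},{"dx": 1,"dy": 0.1,"dz": 0,"rx": 0,"ry": 0,"rz": 0,"fingers": 1},{"dx": 0,"dy": 0,"dz": 0,"rx": 0,"ry": 0,"rz": 0,"fingers": 1}])

```text
clock: 8.85
tcp_pos: [0.5112, 0.0363, 0.1299]
orientation: [0.0, -0.043, 0.999, 0.0]
wrist_force: [-0.1, 0.7, -2.0]
finger_gap: 0.0191
```

>>> servo_tool(deltas=[{"dx": 1,"dy": 0.1,"dz": 0,"rx": 0,"ry": 0,"rz": 0,"fingers": 1},{"dx": 1,"dy": 0.1,"dz": 0,"rx": 0,"ry": 0,"rz": 0,"fingers": 1},{"dx": 1,"dy": 0.1,"dz": 0,"rx": 0,"ry": 0,"rz": 0,"fingers": 1},{"dx": 0,"dy": 0,"dz": 0,"rx": 0,"ry": 0,"rz": 0,"fingers": 1}])

```text
clock: 9.25
tcp_pos: [0.5142, 0.0366, 0.1299]
orientation: [0.0, -0.043, 0.999, 0.0]
wrist_force: [0.1, 0.3, -2.0]
finger_gap: 0.0189
```

>>> servo_tool(deltas=[{"dx": 1,"dy": 0.1,"dz": 0,"rx": 0,"ry": 0,"rz": 0,"fingers": 1},{"dx": 1,"dy": 0.1,"dz": 0,"rx": 0,"ry": 0,"rz": 0,"fingers": 1},{"dx": 1,"dy": 0.1,"dz": 0,"rx": 0,"ry": 0,"rz": 0,"fingers": 1},{"dx": 0,"dy": 0,"dz": 0,"rx": 0,"ry": 0,"rz": 0,"fingers": 1}])

```text
clock: 9.65
tcp_pos: [0.5172, 0.0369, 0.1299]
orientation: [0.0, -0.043, 0.999, 0.0]
wrist_force: [0.6, 0.2, -0.9]
finger_gap: 0.0192
```

>>> servo_tool(deltas=[{"dx": 1,"dy": 0.1,"dz": 0,"rx": 0,"ry": 0,"rz": 0,"fingers": 1},{"dx": 1,"dy": 0.1,"dz": 0,"rx": 0,"ry": 0,"rz": 0,"fingers": 1},{"dx": 1,"dy": 0.1,"dz": 0,"rx": 0,"ry": 0,"rz": 0,"fingers": 1},{"dx": 0,"dy": 0,"dz": 0,"rx": 0,"ry": 0,"rz": 0,"fingers": 1}])

```text
clock: 10.05
tcp_pos: [0.5202, 0.0372, 0.1299]
orientation: [0.0, -0.043, 0.999, 0.0]
wrist_force: [0.5, -0.1, -1.3]
finger_gap: 0.0191
```

>>> servo_tool(deltas=[{"dx": 1,"dy": 0.1,"dz": 0,"rx": 0,"ry": 0,"rz": 0,"fingers": 1},{"dx": 1,"dy": 0.1,"dz": 0,"rx": 0,"ry": 0,"rz": 0,"fingers": 1},{"dx": 0,"dy": 0,"dz": 0,"rx": 0,"ry": 0,"rz": 0,"fingers": 1},{"dx": 0,"dy": 0,"dz": 0,"rx": 0,"ry": 0,"rz": 0,"fingers": 1}])

```text
clock: 10.45
tcp_pos: [0.522, 0.0374, 0.1299]
orientation: [-0.0, -0.043, 0.999, 0.0]
wrist_force: [-0.9, -0.5, -1.8]
finger_gap: 0.0191
```

>>> servo_tool(deltas=[{"dx": 1,"dy": 0.1,"dz": 0,"rx": 0,"ry": 0,"rz": 0,"fingers": 1},{"dx": 1,"dy": 0.1,"dz": 0,"rx": 0,"ry": 0,"rz": 0,"fingers": 1},{"dx": 0,"dy": 0,"dz": 0,"rx": 0,"ry": 0,"rz": 0,"fingers": 1},{"dx": 0,"dy": 0,"dz": 0,"rx": 0,"ry": 0,"rz": 0,"fingers": 1}])

```text
clock: 10.85
tcp_pos: [0.524, 0.0376, 0.1299]
orientation: [-0.0, -0.043, 0.999, 0.0]
wrist_force: [0.1, 0.1, -1.8]
finger_gap: 0.0186
```

>>> servo_tool(deltas=[{"dx": -0.1,"dy": 1,"dz": 0,"rx": 0,"ry": 0,"rz": 0,"fingers": 1},{"dx": -0.1,"dy": 1,"dz": 0,"rx": 0,"ry": 0,"rz": 0,"fingers": 1},{"dx": -0.1,"dy": 0.5,"dz": 0,"rx": 0,"ry": 0,"rz": 0,"fingers": 1},{"dx": 0,"dy": 0,"dz": 0,"rx": 0,"ry": 0,"rz": 0,"fingers": 1}])

```text
clock: 11.25
tcp_pos: [0.5237, 0.0397, 0.1299]
orientation: [0.0, -0.043, 0.999, -0.0]
wrist_force: [0.4, -2.7, -1.8]
finger_gap: 0.0191
```

```bash
python3 - <<'E'
from h import *
F=[]
for i in range(6):
    s=env.get_state(); F.append(np.r_[s["wrist_force"],s["ft_torque"]]); r=read_camera("scene" if i%2 else "top"); cv2.imwrite(f"pics/p5_{i%2}.png",r["img"][:,:,::-1])
print(np.mean(F,0).round(2),np.std(F,0).round(2))
a=cv2.imread("pics/p5_0.png")[165:225,210:310];b=cv2.imread("pics/p5_1.png")[195:255,250:350]
cv2.imwrite("pics/p5.png",np.vstack([cv2.resize(x,(500,300),interpolation=cv2.INTER_CUBIC) for x in(a,b)]))
E
```

```text
[ 0.39 -2.75 -1.76 -0.67 -0.05 -0.15] [0.42 0.49 0.38 0.05 0.02 0.02]
```

View pics/p5.png

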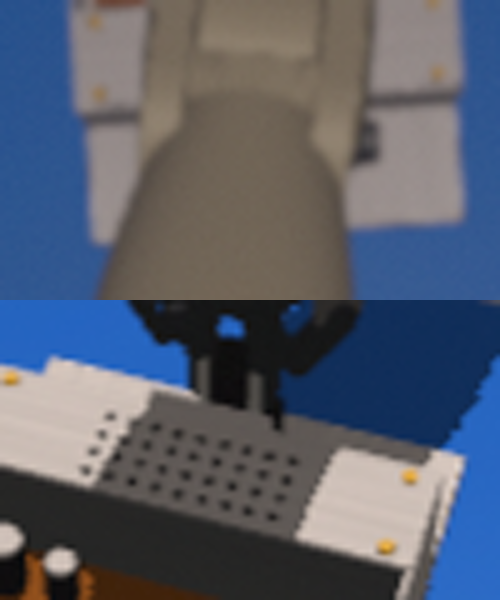

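The picture shows the gripper close to the plate, with no overlap problem (lock hidden under the arm). A sideways force appears with no x push, so the pin may already be in the hole. Testing the other side.

>>> servo_tool(deltas=[{"dx": 0.1,"dy": -1,"dz": 0,"rx": 0,"ry": 0,"rz": 0,"fingers": 1},{"dx": 0.1,"dy": -1,"dz": 0,"rx": 0,"ry": 0,"rz": 0,"fingers": 1},{"dx": 0.1,"dy": -1,"dz": 0,"rx": 0,"ry": 0,"rz": 0,"fingers": 1},{"dx": 0,"dy": -0.5,"dz": 0,"rx": 0,"ry": 0,"rz": 0,"fingers": 1},{"dx": 0,"dy": 0,"dz": 0,"rx": 0,"ry": 0,"rz": 0,"fingers": 1}])

```text
clock: 12.05
tcp_pos: [0.524, 0.0367, 0.1299]
orientation: [0.0, -0.043, 0.999, 0.0]
wrist_force: [-0.2, 0.2, -0.8]
finger_gap: 0.0187
```

>>> servo_tool(deltas=[{"dx": 0.1,"dy": -1,"dz": 0,"rx": 0,"ry": 0,"rz": 0,"fingers": 1},{"dx": 0,"dy": -0.5,"dz": 0,"rx": 0,"ry": 0,"rz": 0,"fingers": 1},{"dx": 0,"dy": 0,"dz": 0,"rx": 0,"ry": 0,"rz": 0,"fingers": 1}])

```text
clock: 12.35
tcp_pos: [0.5241, 0.0352, 0.1299]
orientation: [0.0, -0.043, 0.999, 0.0]
wrist_force: [-0.7, 0.3, -1.9]
finger_gap: 0.0192
```

>>> servo_tool(deltas=[{"dx": 0.1,"dy": -1,"dz": 0,"rx": 0,"ry": 0,"rz": 0,"fingers": 1},{"dx": 0,"dy": -1,"dz": 0,"rx": 0,"ry": 0,"rz": 0,"fingers": 1},{"dx": 0,"dy": 0,"dz": 0,"rx": 0,"ry": 0,"rz": 0,"fingers": 1}])

```text
clock: 12.65
tcp_pos: [0.5241, 0.0342, 0.1299]
orientation: [0.0, -0.044, 0.999, 0.002]
wrist_force: [0.9, 5.9, -1.6]
finger_gap: 0.0193
```

>>> servo_tool(deltas=[{"dx": -0.1,"dy": 2,"dz": 0,"rx": 0,"ry": 0,"rz": 0,"fingers": 1},{"dx": -0.1,"dy": 1.9,"dz": 0,"rx": 0,"ry": 0,"rz": 0,"fingers": 1},{"dx": 0,"dy": 0,"dz": 0,"rx": 0,"ry": 0,"rz": 0,"fingers": 1},{"dx": 1,"dy": 0.1,"dz": 0,"rx": 0,"ry": 0,"rz": 0,"fingers": 1},{"dx": 1,"dy": 0.1,"dz": 0,"rx": 0,"ry": 0,"rz": 0,"fingers": 1},{"dx": 0,"dy": 0,"dz": 0,"rx": 0,"ry": 0,"rz": 0,"fingers": 1}])

```text
clock: 13.25
tcp_pos: [0.5262, 0.037, 0.13]
orientation: [0.0, -0.043, 0.999, -0.0]
wrist_force: [0.9, 1.0, -1.5]
finger_gap: 0.0192
```

>>> servo_tool(deltas=[{"dx": 1,"dy": 0.1,"dz": 0,"rx": 0,"ry": 0,"rz": 0,"fingers": 1},{"dx": 1,"dy": 0.1,"dz": 0,"rx": 0,"ry": 0,"rz": 0,"fingers": 1},{"dx": 0,"dy": 0,"dz": 0,"rx": 0,"ry": 0,"rz": 0,"fingers": 1}])

```text
clock: 13.55
tcp_pos: [0.5282, 0.0374, 0.1299]
orientation: [0.0, -0.043, 0.999, 0.0]
wrist_force: [0.5, 0.3, -0.5]
finger_gap: 0.019
```

>>> servo_tool(deltas=[{"dx": 1,"dy": 0.1,"dz": 0,"rx": 0,"ry": 0,"rz": 0,"fingers": 1},{"dx": 1,"dy": 0.1,"dz": 0,"rx": 0,"ry": 0,"rz": 0,"fingers": 1},{"dx": 0,"dy": 0,"dz": 0,"rx": 0,"ry": 0,"rz": 0,"fingers": 1}])

```text
clock: 13.85
tcp_pos: [0.5302, 0.0376, 0.1299]
orientation: [0.0, -0.043, 0.999, 0.0]
wrist_force: [-1.1, 0.0, -0.9]
finger_gap: 0.019
```

>>> servo_tool(deltas=[{"dx": 1,"dy": 0.1,"dz": 0,"rx": 0,"ry": 0,"rz": 0,"fingers": 1},{"dx": 1,"dy": 0.1,"dz": 0,"rx": 0,"ry": 0,"rz": 0,"fingers": 1},{"dx": 0,"dy": 0,"dz": 0,"rx": 0,"ry": 0,"rz": 0,"fingers": 1}])

```text
clock: 14.15
tcp_pos: [0.5322, 0.0378, 0.1299]
orientation: [0.0, -0.043, 0.999, 0.0]
wrist_force: [-0.5, 0.4, -1.1]
finger_gap: 0.0188
```

>>> servo_tool(deltas=[{"dx": 1,"dy": 0.1,"dz": 0,"rx": 0,"ry": 0,"rz": 0,"fingers": 1},{"dx": 0.5,"dy": 0,"dz": 0,"rx": 0,"ry": 0,"rz": 0,"fingers": 1},{"dx": 0,"dy": 0,"dz": 0,"rx": 0,"ry": 0,"rz": 0,"fingers": 1}])

```text
clock: 14.45
tcp_pos: [0.5336, 0.0379, 0.1299]
orientation: [0.0, -0.043, 0.999, 0.0]
wrist_force: [0.3, 0.4, -1.5]
finger_gap: 0.019
```

>>> servo_tool(deltas=[{"dx": 0.5,"dy": 0,"dz": 0,"rx": 0,"ry": 0,"rz": 0,"fingers": 1},{"dx": 0.5,"dy": 0,"dz": 0,"rx": 0,"ry": 0,"rz": 0,"fingers": 1},{"dx": 0.5,"dy": 0,"dz": 0,"rx": 0,"ry": 0,"rz": 0,"fingers": 1},{"dx": 0,"dy": 0,"dz": 0,"rx": 0,"ry": 0,"rz": 0,"fingers": 1}])

```text
clock: 14.85
tcp_pos: [0.5351, 0.0379, 0.1299]
orientation: [0.0, -0.043, 0.999, 0.0]
wrist_force: [0.0, 0.1, -2.3]
finger_gap: 0.0192
```

>>> servo_tool(deltas=[{"dx": 0.7,"dy": 0,"dz": 0,"rx": 0,"ry": 0,"rz": 0,"fingers": 1},{"dx": 0.7,"dy": 0,"dz": 0,"rx": 0,"ry": 0,"rz": 0,"fingers": 1},{"dx": 0.7,"dy": 0,"dz": 0,"rx": 0,"ry": 0,"rz": 0,"fingers": 1},{"dx": 0,"dy": 0,"dz": 0,"rx": 0,"ry": 0,"rz": 0,"fingers": 1}])

```text
clock: 15.25
tcp_pos: [0.5372, 0.0379, 0.1299]
orientation: [0.0, -0.043, 0.999, 0.0]
wrist_force: [0.2, 0.4, -1.7]
finger_gap: 0.0194
```

>>> servo_tool(deltas=[{"dx": 0.7,"dy": 0.1,"dz": 0,"rx": 0,"ry": 0,"rz": 0,"fingers": 1},{"dx": 0.7,"dy": 0.1,"dz": 0,"rx": 0,"ry": 0,"rz": 0,"fingers": 1},{"dx": 0.7,"dy": 0,"dz": 0,"rx": 0,"ry": 0,"rz": 0,"fingers": 1},{"dx": 0,"dy": 0,"dz": 0,"rx": 0,"ry": 0,"rz": 0,"fingers": 1}])

```text
clock: 15.65
tcp_pos: [0.5393, 0.0381, 0.1299]
orientation: [0.0, -0.043, 0.999, 0.0]
wrist_force: [0.3, -0.8, -1.3]
finger_gap: 0.0193
```

>>> servo_tool(deltas=[{"dx": 0.7,"dy": 0.1,"dz": 0,"rx": 0,"ry": 0,"rz": 0,"fingers": 1},{"dx": 0.7,"dy": 0,"dz": 0,"rx": 0,"ry": 0,"rz": 0,"fingers": 1},{"dx": 0.7,"dy": 0.1,"dz": 0,"rx": 0,"ry": 0,"rz": 0,"fingers": 1},{"dx": 0,"dy": 0,"dz": 0,"rx": 0,"ry": 0,"rz": 0,"fingers": 1}])

```text
clock: 16.05
tcp_pos: [0.54, 0.0382, 0.1297]
orientation: [-0.001, -0.043, 0.999, -0.0]
wrist_force: [-5.3, -0.7, 2.4]
finger_gap: 0.0189
```

>>> servo_tool(deltas=[{"dx": -1.5,"dy": -0.1,"dz": 0,"rx": 0,"ry": 0,"rz": 0,"fingers": 1},{"dx": 0,"dy": 0,"dz": -1,"rx": 0,"ry": 0,"rz": 0,"fingers": 1},{"dx": 0,"dy": 0,"dz": -0.4,"rx": 0,"ry": 0,"rz": 0,"fingers": 1},{"dx": 0,"dy": 0,"dz": 0,"rx": 0,"ry": 0,"rz": 0,"fingers": 1}])

```text
clock: 16.45
tcp_pos: [0.5397, 0.0382, 0.1289]
orientation: [0.0, -0.043, 0.999, 0.0]
wrist_force: [-3.8, -0.3, 4.5]
finger_gap: 0.0189
```

>>> servo_tool(deltas=[{"dx": 0.7,"dy": 0.1,"dz": 0,"rx": 0,"ry": 0,"rz": 0,"fingers": 1},{"dx": 0.7,"dy": 0,"dz": 0,"rx": 0,"ry": 0,"rz": 0,"fingers": 1},{"dx": 0,"dy": 0,"dz": 0,"rx": 0,"ry": 0,"rz": 0,"fingers": 1}])

```text
clock: 16.75
tcp_pos: [0.54, 0.0382, 0.1289]
orientation: [-0.001, -0.043, 0.999, -0.0]
wrist_force: [-7.8, -0.6, 8.1]
finger_gap: 0.0186
```

>>> servo_tool(deltas=[{"dx": -0.5,"dy": 0,"dz": 0.6,"rx": 0,"ry": 0,"rz": 0,"fingers": 1},{"dx": 0,"dy": 0,"dz": 0,"rx": 0,"ry": 0,"rz": 0,"fingers": -1},{"dx": 0,"dy": 0,"dz": 0,"rx": 0,"ry": 0,"rz": 0,"fingers": -1},{"dx": 0,"dy": 0,"dz": 0,"rx": 0,"ry": 0,"rz": 0,"fingers": -1},{"dx": 0,"dy": 0,"dz": 0,"rx": 0,"ry": 0,"rz": 0,"fingers": -1},{"dx": 0,"dy": 0,"dz": 0,"rx": 0,"ry": 0,"rz": 0,"fingers": -1},{"dx": 0,"dy": 0,"dz": 0,"rx": 0,"ry": 0,"rz": 0,"fingers": -1}])

```text
clock: 17.45
tcp_pos: [0.5408, 0.0383, 0.1291]
orientation: [0.0, -0.043, 0.999, 0.0]
wrist_force: [-0.1, -1.1, 0.1]
finger_gap: 0.0854
```

>>> servo_tool(deltas=[{"dx": 0,"dy": 0,"dz": 15,"rx": 0,"ry": 0,"rz": 0,"fingers": -1},{"dx": 0,"dy": 0,"dz": 25,"rx": 0,"ry": 0,"rz": 0,"fingers": -1},{"dx": 0,"dy": 0,"dz": 30,"rx": 0,"ry": 0,"rz": 0,"fingers": -1},{"dx": 0,"dy": 0,"dz": 30,"rx": 0,"ry": 0,"rz": 0,"fingers": -1},{"dx": -20,"dy": 0,"dz": 20,"rx": 0,"ry": 0,"rz": 0,"fingers": -1},{"dx": -40,"dy": 0,"dz": 20,"rx": 0,"ry": 0,"rz": 0,"fingers": -1},{"dx": -40,"dy": 0,"dz": 0,"rx": 0,"ry": 0,"rz": 0,"fingers": -1},{"dx": 0,"dy": 0,"dz": 0,"rx": 0,"ry": 0,"rz": 0,"fingers": -1}])

```text
clock: 18.25
tcp_pos: [0.4357, 0.0388, 0.2692]
orientation: [-0.002, -0.043, 0.999, 0.0]
wrist_force: [-0.4, -1.1, -0.1]
finger_gap: 0.0854
```

```bash
python3 - <<'E'
from h import *
img,K,E,s=wrist(); print(s["clock"],s["tcp_pos"],s["wrist_force"],s["finger_gap"])
cv2.imwrite("pics/w6.png",img[:,:,::-1]); np.savez("w6.npz",E=E,K=K)
r=read_camera("scene"); b=cv2.resize(r["img"][195:255,230:330,::-1],(500,300),interpolation=cv2.INTER_CUBIC)
a=cv2.resize(img[120:300,130:430,::-1],(500,300),interpolation=cv2.INTER_CUBIC)
cv2.imwrite("pics/fin.png",np.vstack([a,b]))
E
```

```text
18.25 [0.43572549 0.03882091 0.26917541] [-0.44173521 -1.13018727 -0.09933361] 0.0854086345327167
```

View pics/fin.png

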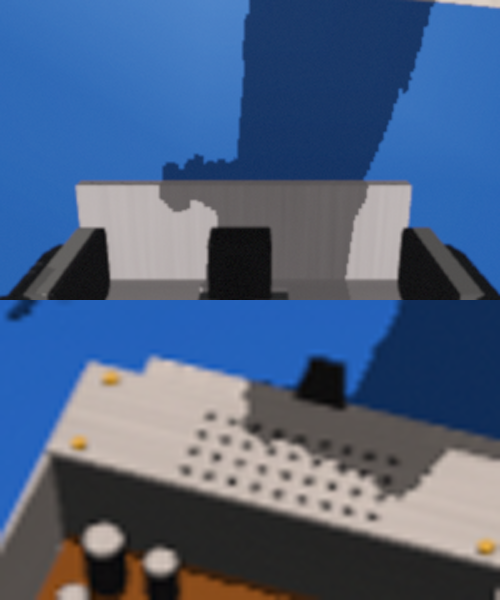

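The final picture shows the fin upright at the plate (top view (240,260), scene (322,380)). One closer crop to check the face against the plate.

```bash
python3 - <<'E'
import cv2
a=cv2.imread("pics/w6.png")[225:335,200:360]
cv2.imwrite("pics/fin2.png",cv2.resize(a,(800,550),interpolation=cv2.INTER_CUBIC))
E
```

```text
(no output)
```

View pics/fin2.png

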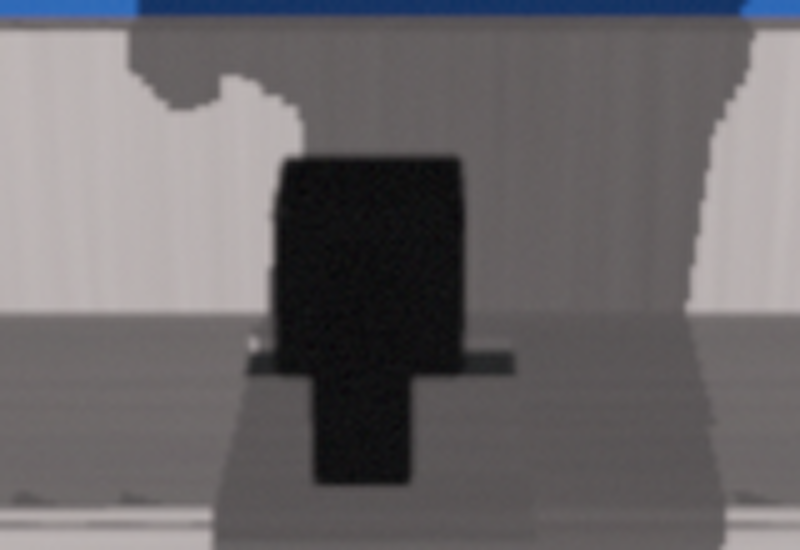

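The block stands upright and square. Its top front edge (row 373) coincides with the slot's top edge (row 375), so the face is against the plate.

```bash
python3 -c "
from workcell import job
print(job.hand_in())"
```

```text
the job is handed in; nothing more can be done
None
```

The carrier looks locked, and I've handed the job in. The black lock stands upright on the front ledge with its pin through the slot and its face against the plate. The gripper is open and clear of it.

**How it went:**
- **Finding the hole:** I went in at the slot's centre and met no push from the carrier. A light sideways feel was then stopped on both sides over about 4 to 5 mm, so the pin was already in the hole. No sweep along the carrier was needed.
- **Pushing home:** The lock slid in freely until a hard stop at the plate. I then let it down onto the ledge.
- **Forces and time:** The highest reading at the end of any move was about 11 N, against the 25 N limit. The last move ended at about 18 s, against the 72 s limit.

**Last checks:**
- The close-up showed the block upright and square to the plate, with its top edge level with the slot's top edge.
- No carrier spring force was felt over the last 16 mm of travel, which fits a pin through the hole. The pin itself is hidden in the final pictures, so I couldn't see it there.

**What disagreed or failed:**
- My first camera estimate of the plate was about 5 mm too near the robot. The scene camera disagreed with the top and wrist cameras on this, so I relied on touch instead.
- The sideways play was wider than the stated 3 mm. I put that down to only the bevelled pin end being in the hole at that point.
- My first three move calls were refused because they didn't include every required value. Nothing moved.

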